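Load a vial tray over the autosampler's sill

ROBOT

A 6-joint arm with a two-finger parallel gripper is mounted at the origin on the work surface. World frame = base frame: x ahead of the robot, y to its left, z up, the work surface at z = 0. Lengths are in m, angles in rad, forces in N, time in s.
With the tool pointing down it reaches from about 0.35 to 0.85 m from the base axis. Payload 8.1 kg.
Tool frame: the origin (TCP) lies between the finger pads; the fingertips stand 11 mm ahead of it and the grasp point (between the pads) lies 8 mm behind it (robot.tips_ahead is the distance from the TCP to the fingertips, in m); z points along the fingers, y is the line along which they close (so a half turn about z gives the same grasp; the last joint's range is limited). The gripper opens to 93 mm and grips with 3 to 60 N. Pads are 15 mm wide; open, the fingers measure 128 mm over their backs; the gripper's body (75 mm by 188 mm) begins 65 mm behind the grasp point.
Start: joints at [1.174, 0.13, 1.488, -0, 1.523, -0.085], TCP at [0.184, 0.571, 0.23] pointing down, gripper open.
Joint ranges: [-2.96, 2.96], [-0.89, 2.26], [0.02, 2.5], [-1.34, 4.48], [0, 2.73], [-2.66, 2.66]. Speed limits (rad/s): [2.39, 2.39, 2.79, 3.14, 3.14, 3.14].

INTERFACE

Orientations are given as a rotation vector (axis times angle).
In Python, from plant import robot gives the robot as it stands. The module is installed in compiled form; this text tells all that it offers.
- The arm moves only by the tool move_arm, never from a script. Its argument "deltas" is one flat list of numbers, 7 for each row, row after row: the shift along the tool's x, y, z in m, then the turn, a rotation vector about the tool's x, y, z in rad, then the opening, from 0 (shut) to 1 (fully open). A call has 1 to 12 rows; each row is the pose to reach, as a shift and turn from the pose commanded when the call began, along the tool's axes at that moment; what a row does not reach only later rows make up. A row lasts 1/8 s, in which the tool goes at most 62.5 mm and 10.7 degrees, less where a joint would pass 70% of its speed; a pose out of reach is approached as far as the arm can. A call with a gripper value outside its range is refused whole. The fingers move at their own pace and stop on an object; "squeeze" is the grip in N (left out, the last holds). Time passes only in rows, so rows that repeat a pose let the fingers close. It gives the time, the measured TCP pose, the force, the opening and the grip force at its end, in the units of the state.
- robot.read_state(): the state, without advancing time (a new reading comes with each control period).
- robot.read_camera(name): name is "scene" or "top" or "wrist"; returns (picture, depth): 420x560x3 uint8, red, green, blue; 420x560 float32, m along the optical axis (not along the pixel's ray), 0 where there is no reading.
- robot.camera_model(name): a dict with "K" (3x3 intrinsics, pixels), "R" (3x3) and "t" (3): a world point X has camera coordinates R X + t; the wrist camera has in their place "tool_from_camera" (4x4, takes a point from camera to tool coordinates, whose origin is the TCP and whose axes are the flange's). Camera axes: x right, y down, z forward; pixel columns grow to the right and rows downward; lengths in m; the calibration is good to about 2 mm. A picture is of the moment at which its call begins: read the wrist's pose just before it. camera_model takes no time and is no camera call.
- robot.close_job(): hands the job in; it is judged then, once.
Trained networks look in the newest picture that a camera, given by its name, has taken for a name from the list of things; names that differ only in an ending like _2 or _b are one class to them, and where a whole thing is asked for, a point or a joint stands for the part that bears it (a point fixed in the world has none). Each returns a list of dicts, best first, with "confidence" (0 to 1); they miss things now and then, are a little off and sometimes report something else, mostly with a low value. They report only what shows in the picture. A call takes as long as a camera call.
- robot.recognise(camera, label): "uv" ([column, row] in pixels, amid what is visible of it).
The state is a dict: "t": time; "q": joint angles; "dq": joint speeds; "joint_torque": joint torques, N m; "tool_pos": TCP position; "orientation": TCP orientation; "force": force on the tool from outside, world axes, zero at the start; "wrist_torque": the same for the moment, N m; "opening": finger opening in m; "gripper_force": force on a finger pad.
Only numpy, scipy, OpenCV 4.12 (cv2) and the standard library are available. Lean on these libraries where they do the work, as an engineer would, in place of code of your own. Each camera call takes 0.05 s, during which the arm holds its last target. There are 200 camera calls.

TASK

Load the blue vial tray into the white autosampler dock: lift only its front edge by the orange tab and, with its rear edge still down on the bench, bring the front over the green sill and lean the tray on it (do not carry the tray). Slide it on by the tab until more than half of it is over, set the front down on the dock's floor, let go, and push it in from behind until its rear end has dropped in behind the sill and you feel the front press firmly against the dock's end stop, then take the hand away; the stop is screwed to a different place every time, so go by feel. Be gentle, never ram the sill or the stop, and leave the glassware and other things on the bench alone.

Things in the scene. Friction and masses are not known exactly. Their poses are not given: they have to be found in the camera images.
- tray: Loose blue vial tray: solid box 130 mm long (its x), 84 wide (y), 40 high; white vial caps stand 10 mm above its rear top; 0.42 to 0.78 kg, centre of mass near its middle. Origin: centre of its underside; x points to its front (leading) end, z up. It starts on the bench short of the sill, up to 0.2 rad off the dock's direction. Friction is hidden: 2 to 6 N to slide it.
- tab_grip (a point): Grip point in the orange lift tab on the tray's top: 46 mm ahead of the tray's origin, 68 mm above its underside. Tab: 28 mm long (tray x), 12 mm thick (tray y), its top 88 mm above the underside; it hangs on a cross pin 44 mm above the underside, sprung upright, and swings 0.5 rad fore and aft, so the tray pitches freely under it. Pinch it from above across the 12 mm; the tray's top is bare around it.
- tray_nose (a point): Middle of the tray's lower front edge (65 mm ahead of its origin, at the underside).
- tray_tail (a point): Middle of the tray's lower rear edge (65 mm behind its origin, at the underside). The plain upright rear face rises 40 mm above it: the place to push.
- dock: Fixed autosampler dock. Origin: middle of the green sill, at bench height; x is the loading direction, z up. Behind the sill (x from 6 mm on) its aluminium floor is 6 mm above the bench, so the tray's rear drops 6 mm once past the sill. Two white guides, tops 30 mm above the bench, leave a lane 95 mm wide centred on y = 0, flared to about 120 mm next to the sill.
- dock_beam (a point): Centre of the dock's white gantry beam, 155 mm past the sill's middle, 148 mm above the bench. The beam spans x = 140 to 170 mm in the dock's frame, 120 to 176 mm above the bench, on posts at y = +-82 mm: the tray's tab passes under it, a hand holding the tab does not. The machine's housing, 200 mm high, begins at x = 225 mm.
- sill: The green sill of the dock (fixed to it), origin and axes those of the dock: across x = -6 to +6 mm, 136 mm wide, its rounded top 12 mm above the bench. More than 30 N on it is ramming.
- stop: Dock's end stop (origin and axes the dock's): dark bracket at x = 173 to 187 mm with a screw whose black rubber foot (28 mm across, 28 mm above the bench) faces the tray and gives 1 mm per 6 N, 6 mm at most. The foot's face is anywhere from x = 141 to 155 mm, not reported: feel for it. The tray's rear drops in before it touches. Press 6 N beyond the sliding resistance for 0.5 s; 30 N is ramming.
- beaker: Bystander: clear beaker, 64 mm across, 85 mm high; origin under its centre; beside the tray's lane.
- amber_jar: Bystander: small amber jar, 44 mm across, 70 mm high; origin under its centre; beside the dock on the robot's side.
- solvent: Bystander: amber solvent bottle, 70 mm across, 160 mm high; origin under its centre.
- wash: Bystander: white wash bottle, 66 mm across, 170 mm high; origin under its centre.
- driver: Bystander: screwdriver lying on the bench.
- cap_bin: Bystander: open grey bin for caps, 110 by 80 by 45 mm; origin under its centre.
- mouse: Bystander: black computer mouse on a blue mat, 100 by 60 by 30 mm; origin under its centre.

How it is judged:
By the outcome, as a careful person would: the job done as asked, in the order asked, and still so for the second after the job is handed in, with the robot touching nothing.
It also fails if it takes over 72 s, if anything falls off the work surface, if the arm or the gripper's body presses on something with over 40 N, if the wrist force passes 120 N, or if a joint passes its speed limit or range.

## Working session

There is one attempt and no reset: what is moved stays moved. The work goes in short steps, Python scripts to look and compute and a tool call to move; the robot and the scene stay as the last step left them, time stands still between calls to the robot, and variables do not carry over. Pictures are saved under pics/ and viewed, at most 10 in all, crops included, and the job is handed in when it is done.

Besides the shell and the picture viewer there is one more tool, called after "Call:" by a JSON object that holds its "fn" and its "kwargs". move_arm: Moves the arm, as the interface text tells. Its arguments: {"type":"object","properties":{"deltas":{"type":"array","items":{"type":"number"}},"squeeze":{"type":"number"}},"required":["deltas"]}

```bash
mkdir -p pics; cat > h.py <<'E'
import numpy as np, cv2
from scipy.spatial.transform import Rotation as Rn
from plant import robot
def cam(n):
    s=robot.read_state(); im,d=robot.read_camera(n); m=robot.camera_model(n); K=np.array(m["K"])
    if n=="wrist":
        T=np.array(m["tool_from_camera"]); R=Rn.from_rotvec(s["orientation"]).as_matrix()
        Rw=R@T[:3,:3]; tw=R@T[:3,3]+np.array(s["tool_pos"])
    else:
        Rw=np.array(m["R"]).T; tw=-Rw@np.array(m["t"])
    v,u=np.mgrid[:d.shape[0],:d.shape[1]]
    P=np.stack([(u-K[0,2])/K[0,0]*d,(v-K[1,2])/K[1,1]*d,d],-1)@Rw.T+tw
    P[d==0]=np.nan
    return im,d,P
def save(im,f): cv2.imwrite("pics/"+f,im[...,::-1])
E
python3 - <<'E'
from h import *
for n in("top","scene"):
    im,d,P=cam(n); save(im,n+"0.png"); np.savez(n+"0.npz",im=im,P=P)
    for l in("tray","tab_grip","dock","sill","stop","dock_beam","beaker","amber_jar"):
        for r in robot.recognise(n,l)[:1]:
            u,v=map(int,r["uv"]); print(n,l,r["confidence"],u,v,P[v,u].round(3))
s=robot.read_state();print(s["t"],s["orientation"],s["force"])
E
```

```text
top tray 0.96 305 225 [ 0.485 -0.097  0.036]
top tab_grip 0.41 316 173 [ 0.652 -0.137  0.   ]
top dock 0.84 178 198 [0.552 0.254 0.199]
top stop 0.71 302 226 [ 0.481 -0.087  0.052]
top dock_beam 0.9 180 192 [0.568 0.248 0.2  ]
top beaker 0.6 115 268 [0.358 0.479 0.039]
top amber_jar 0.43 259 251 [0.407 0.043 0.066]
scene tray 0.98 265 198 [ 0.492 -0.098  0.036]
scene tab_grip 0.54 279 195 [ 0.502 -0.054  0.077]
scene dock 0.78 397 227 [0.647 0.272 0.204]
scene sill 0.63 300 217 [0.532 0.014 0.009]
scene dock_beam 0.84 396 224 [0.635 0.27  0.198]
scene beaker 0.77 247 233 [ 0.613 -0.137  0.027]
scene amber_jar 0.57 312 178 [0.425 0.039 0.068]
0.9 [4.87814196e-01 3.10345099e+00 1.21775676e-04] [-0.42194851 -0.61989266  0.58549396]
```

View pics/top0.png

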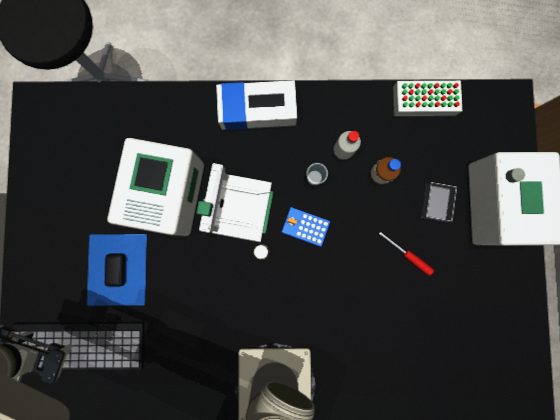

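View pics/scene0.png

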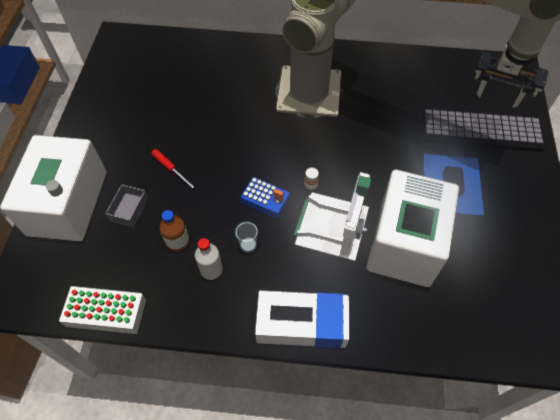

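The top view shows the tray at about (306,226) with its tab at (291,221). The sill is at (268,215), the beam at (212,200), the beaker at (317,174) and the jar at (261,252). Loading direction is roughly world +y.

```bash
python3 - <<'E'
from h import *
for n in("top","scene"):
    z=np.load(n+"0.npz"); im=z["im"];P=z["P"]
    h=cv2.cvtColor(im,cv2.COLOR_RGB2HSV).astype(int); H,S,V=h[...,0],h[...,1],h[...,2]
    X,Y,Z=P[...,0],P[...,1],P[...,2]
    def rep(name,m):
        p=P[m]
        if len(p)<5: print(n,name,len(p));return
        r=cv2.minAreaRect(p[:,:2].astype(np.float32))
        c=p.mean(0); w,v=np.linalg.eigh(np.cov(p[:,:2].T))
        print(n,name,len(p),"c",c.round(4),"rect",np.round(r[0],4),np.round(r[1],4),round(r[2],1),"axis deg",np.degrees(np.arctan2(v[1,1],v[0,1])).round(1),"zmed",np.median(p[:,2]).round(4))
    near=(X>.38)&(X<.66)&(Y>-.2)&(Y<.3)
    rep("tray",near&(Y<0)&(H>100)&(H<130)&(S>120)&(Z>.03)&(Z<.06))
    rep("traytop+caps",near&(Y<0.0)&(Z>.03)&(Z<.056)&(((H>100)&(H<130)&(S>100))|(V>150))&(X<.56))
    rep("tab",near&(Y<0.02)&(H<18)&(S>130)&(Z>.05)&(X<.56))
    rep("sill",near&(Y>-.03)&(Y<.08)&(H>50)&(H<95)&(S>80)&(Z<.03))
    rep("beam",near&(Y>.1)&(Y<.24)&(Z>.165)&(Z<.19)&(S<60))
    rep("guides",near&(Y>-.02)&(Z>.022)&(Z<.038)&(S<60)&(V>120))
    rep("jar",(X>.38)&(X<.46)&(Y>0.0)&(Y<.1)&(Z>.055)&(Z<.08))
    rep("beaker",(X>.56)&(X<.68)&(Y>-.18)&(Y<-.06)&(Z>.06)&(Z<.095))
    o=near&(H>50)&(H<95)&(S>80)
    rep("allgreen",o)
a=cv2.imread("pics/top0.png")[130:280,180:350]; b=cv2.imread("pics/scene0.png")[140:290,220:390]
cv2.imwrite("pics/zoom.png",np.hstack([cv2.resize(a,(400,353),interpolation=2),cv2.resize(b,(400,353),interpolation=2)]))
E
```

```text
top tray 759 c [ 0.4831 -0.0955  0.0382] rect [ 0.4815 -0.0998] [0.1296 0.0839] 69.6 axis deg 70.6 zmed 0.0381
top traytop+caps 1113 c [ 0.4806 -0.1011  0.0405] rect [ 0.4815 -0.0998] [0.1296 0.0839] 69.6 axis deg 70.1 zmed 0.0391
top tab 17 c [ 0.4959 -0.0547  0.0803] rect [ 0.4968 -0.0549] [0.0242 0.0095] 70.6 axis deg 70.2 zmed 0.0859
top sill 159 c [0.5268 0.0174 0.0099] rect [0.5277 0.0174] [0.0115 0.1348] 79.1 axis deg 169.1 zmed 0.01
top beam 751 c [0.569  0.1754 0.1777] rect [0.563 0.198] [0.0905 0.1896] 79.7 axis deg 177.2 zmed 0.1773
top guides 316 c [0.5423 0.0981 0.0279] rect [0.4998 0.1166] [0.2017 0.2184] 86.3 axis deg 178.4 zmed 0.0277
top jar 140 c [0.4069 0.0368 0.0683] rect [0.4072 0.0367] [0.0357 0.0355] 89.9 axis deg 147.7 zmed 0.0682
top beaker 141 c [ 0.642  -0.1343  0.0779] rect [ 0.638  -0.1315] [0.0604 0.0612] 88.5 axis deg 143.2 zmed 0.0806
top allgreen 714 c [0.5663 0.1862 0.1413] rect [0.5609 0.1617] [0.3121 0.1349] 77.0 axis deg 70.0 zmed 0.1996
scene tray 462 c [ 0.4997 -0.0929  0.038 ] rect [ 0.4822 -0.0996] [0.1301 0.0877] 69.0 axis deg 78.3 zmed 0.038
[... 196 characters left out ...]
013 ] 67.6 axis deg 70.6 zmed 0.0873
scene sill 10 c [0.5629 0.0098 0.0116] rect [0.5343 0.0165] [0.0039 0.1143] 77.2 axis deg 167.9 zmed 0.011
scene beam 553 c [0.585  0.1672 0.1778] rect [0.5633 0.1972] [0.0882 0.194 ] 79.0 axis deg 171.0 zmed 0.1774
scene guides 334 c [0.5475 0.0927 0.0278] rect [0.5523 0.0909] [0.2245 0.1604] 58.8 axis deg 176.4 zmed 0.0277
scene jar 134 c [0.4102 0.0369 0.067 ] rect [0.408  0.0377] [0.0388 0.0405] 56.9 axis deg 176.8 zmed 0.0677
scene beaker 230 c [ 0.6367 -0.1322  0.0759] rect [ 0.6397 -0.132 ] [0.0623 0.0625] 60.1 axis deg -166.1 zmed 0.0772
scene allgreen 267 c [0.5763 0.2297 0.2025] rect [0.5668 0.1627] [0.3063 0.1231] 75.8 axis deg 56.3 zmed 0.2052
```

View pics/zoom.png

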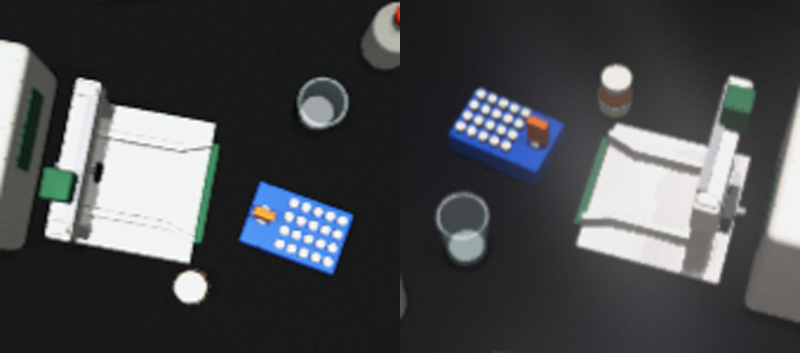

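Call:
{"fn": "move_arm", "kwargs": {"deltas": [-0.015,-0.015,-0.02,0,0,0.05,1,-0.04,-0.04,-0.045,0,0,0.13,1,-0.075,-0.075,-0.06,0,0,0.24,1,-0.115,-0.115,-0.07,0,0,0.37,1,-0.155,-0.155,-0.07,0,0,0.5,1,-0.195,-0.2,-0.07,0,0,0.63,1,-0.235,-0.24,-0.07,0,0,0.76,1,-0.275,-0.28,-0.07,0,0,0.89,1,-0.315,-0.32,-0.07,0,0,1.02,1,-0.355,-0.36,-0.07,0,0,1.15,1,-0.39,-0.4,-0.06,0,0,1.28,0.6,-0.42,-0.43,-0.05,0,0,1.39,0.5]}}

```text
t: 2.4
tool_pos: [0.4525, 0.0309, 0.2798]
orientation: [2.367, 2.065, 0.001]
force: [0.7, 0.3, -1.0]
opening: 0.0774
gripper_force: 0.0
```

```bash
cat >> h.py <<'E'
O=np.array([.5268,.0174]); DH=np.radians(79.1)
def dock(x,y): return O+np.array([x*np.cos(DH)-y*np.sin(DH), x*np.sin(DH)+y*np.cos(DH)])
def todock(p):
    d=np.array(p)[:2]-O; return np.array([d[0]*np.cos(DH)+d[1]*np.sin(DH),-d[0]*np.sin(DH)+d[1]*np.cos(DH)])
def delta(xy,z,head):
    s=robot.read_state(); R=Rn.from_rotvec(s["orientation"])
    xh=np.array([np.cos(head),np.sin(head),0]); zh=np.array([0,0,-1.]); G=Rn.from_matrix(np.stack([xh,np.cross(zh,xh),zh],1))
    d=R.inv().apply(np.array([*xy,z])-s["tool_pos"]); return np.r_[d,(R.inv()*G).as_rotvec()].round(4)
E
python3 - <<'E'
from h import *
s=robot.read_state();print(s["t"],s["tool_pos"],s["opening"])
print(delta((.497,-.057),.21,np.radians(69.8)))
E
```

```text
2.4 [0.45252372 0.03085968 0.27977057] 0.07739115886896208
[-8.100e-02  5.590e-02  6.980e-02  1.100e-03 -1.000e-04  2.164e-01]
```

Call:
{"fn": "move_arm", "kwargs": {"deltas": [-0.03,0.02,0.02,0,0,0.08,0.5,-0.06,0.04,0.045,0,0,0.16,0.5,-0.076,0.052,0.062,0,0,0.2,0.5,-0.081,0.056,0.07,0.001,0,0.216,0.5,-0.081,0.056,0.07,0.001,0,0.216,0.5,-0.081,0.056,0.07,0.001,0,0.216,0.5]}}

```text
t: 3.15
tool_pos: [0.4971, -0.054, 0.2106]
orientation: [2.57, 1.806, 0.001]
force: [-0.1, -0.4, 0.6]
opening: 0.0464
gripper_force: 0.0
```

```bash
python3 - <<'E'
from h import *
im,d,P=cam("wrist"); save(im,"w0.png"); np.savez("w0.npz",im=im,P=P)
h=cv2.cvtColor(im,cv2.COLOR_RGB2HSV).astype(int); H,S,V=h[...,0],h[...,1],h[...,2]; Z=P[...,2]
def rep(n,m):
    p=P[m]
    if len(p)<20: print(n,len(p));return
    r=cv2.minAreaRect(p[:,:2].astype(np.float32)); w,v=np.linalg.eigh(np.cov(p[:,:2].T))
    print(n,len(p),p.mean(0).round(4),np.round(r[0],4),np.round(r[1],4),round(r[2],1),np.degrees(np.arctan2(v[1,1],v[0,1])).round(1))
rep("tabtop",(H<20)&(S>130)&(Z>.08)&(Z<.095))
rep("tray",(H>100)&(H<130)&(S>120)&(Z>.03)&(Z<.046))
rep("sill",(H>50)&(H<95)&(S>80)&(Z>0.008)&(Z<.03))
s=robot.read_state();print(s["t"],s["tool_pos"],s["force"],s["opening"])
E
```

```text
tabtop 458 [ 0.5156 -0.0855  0.0878] [ 0.5763 -0.1879] [0.0273 0.3338] 31.7 123.6
tray 5623 [ 0.4841 -0.0861  0.0396] [ 0.479  -0.0992] [0.1298 0.084 ] 69.6 69.9
sill 1385 [0.5266 0.017  0.0115] [0.526  0.0171] [0.0108 0.135 ] 79.2 169.1
3.2 [ 0.49716088 -0.05398402  0.21074029] [ 0.09671225 -0.72466077 -0.044857  ] 0.04656662493229723
```

View pics/w0.png

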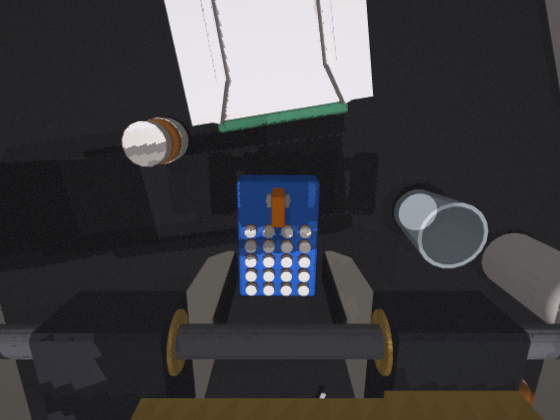

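The wrist view shows the tab centred under the hand at (278,208) and the sill at (285,118), which agrees with the earlier measurements. I'll lower the hand onto the tab.

Call:
{"fn": "move_arm", "kwargs": {"deltas": [0,-0.001,0.03,0,0,0,0.5,0,-0.001,0.07,0,0,0,0.5,0,-0.001,0.105,0,0,0,0.5,0,-0.001,0.13,0,0,0,0.5,0,-0.001,0.145,0,0,0,0.5,0,-0.001,0.15,0,0,0,0.5,0,-0.001,0.15,0,0,0,0.5]}}

```text
t: 4.08
tool_pos: [0.4963, -0.0542, 0.0604]
orientation: [-2.571, -1.805, -0.0]
force: [0.1, 0.3, -0.3]
opening: 0.0463
gripper_force: 0.0
```

```bash
python3 - <<'E'
from h import *
s=robot.read_state();print(s["tool_pos"],s["force"],s["opening"])
print(delta((.4962,-.0564),.06,np.radians(69.6)))
E
```

```text
[ 0.49628967 -0.05422351  0.06039236] [ 0.072518    0.33115685 -0.26242769] 0.046265342090170726
[-0.0021  0.0007  0.0004 -0.     -0.0001  0.0094]
```

Call:
{"fn": "move_arm", "kwargs": {"deltas": [-0.002,0,0,0,0,0,0.4,-0.002,0,0,0,0,0,0.25,-0.002,0,0,0,0,0,0.1,-0.002,0,0,0,0,0,0,-0.002,0,0,0,0,0,0,-0.002,0,0,0,0,0,0], "squeeze": 30}}

```text
t: 4.82
tool_pos: [0.495, -0.0561, 0.0597]
orientation: [-2.571, -1.804, 0.001]
force: [-2.0, 0.3, 3.2]
opening: 0.0122
gripper_force: 30.0
```

```bash
python3 - <<'E'
from h import *
s=robot.read_state();print(s["tool_pos"],todock(s["tool_pos"]),s["force"],s["opening"],s["gripper_force"])
E
```

```text
[ 0.49498312 -0.05611969  0.05972201] [-0.07820973  0.01734062] [-2.03640758  0.34111983  3.21610781] 0.012236791453186534 29.981786012649536
```

Call:
{"fn": "move_arm", "kwargs": {"deltas": [0,0,-0.003,0,0,0,0,-0.001,0,-0.007,0,0,0,0,-0.002,0,-0.011,0,0,0,0,-0.003,0,-0.015,0,0,0,0,-0.004,0,-0.018,0,0,0,0,-0.005,0,-0.021,0,0,0,0,-0.005,0,-0.021,0,0,0,0]}}

```text
t: 5.7
tool_pos: [0.4936, -0.0609, 0.081]
orientation: [-2.571, -1.804, 0.0]
force: [0.0, 0.3, -2.4]
opening: 0.0116
gripper_force: 30.0
```

```bash
python3 - <<'E'
from h import *
s=robot.read_state();print(s["tool_pos"],todock(s["tool_pos"]),s["force"],s["opening"])
print(delta(dock(-.045,0),.081,DH))
E
```

```text
[ 0.49356524 -0.06091259  0.08096021] [-0.08318427  0.01782661] [ 0.04870156  0.25309233 -2.40271063] 0.011564598858114344
[ 4.050e-02  1.160e-02 -0.000e+00 -5.000e-04 -1.000e-04 -1.569e-01]
```

Call:
{"fn": "move_arm", "kwargs": {"deltas": [0.002,0.001,0,0,0,-0.008,0,0.006,0.002,0,0,0,-0.022,0,0.01,0.003,0,0,0,-0.038,0,0.014,0.004,0,0,0,-0.054,0,0.018,0.005,0,0,0,-0.07,0,0.022,0.006,0,0,0,-0.086,0,0.026,0.008,0,0,0,-0.102,0,0.03,0.009,0,0,0,-0.118,0,0.034,0.01,0,0,0,-0.134,0,0.038,0.011,0,0,0,-0.148,0,0.0405,0.0116,0,0,0,-0.157,0,0.0405,0.0116,0,0,0,-0.157,0]}}

```text
t: 7.2
tool_pos: [0.5183, -0.0264, 0.0807]
orientation: [-2.421, -2.001, 0.0]
force: [-0.6, 1.2, -2.6]
opening: 0.012
gripper_force: 30.0
```

```bash
python3 - <<'E'
from h import *
s=robot.read_state();print(s["tool_pos"],todock(s["tool_pos"]),s["force"],s["wrist_torque"],s["opening"])
for n in ("top","scene"):
    im,d,P=cam(n); h=cv2.cvtColor(im,cv2.COLOR_RGB2HSV).astype(int); H,S=h[...,0],h[...,1]
    X,Y,Z=P[...,0],P[...,1],P[...,2]
    m=(X>.38)&(X<.62)&(Y>-.2)&(Y<.1)&(Z<.075)&(Z>.004)&(H>100)&(H<130)&(S>110)
    p=P[m]; r=cv2.minAreaRect(p[:,:2].astype(np.float32)); print(n,len(p),r,todock(r[0]),p[:,2].min(),p[:,2].max())
    if n=="scene": save(cv2.resize(im[130:290,200:400],(800,640))[:600],"s1.png")
E
```

```text
[ 0.51828311 -0.0264111   0.08074098] [-4.46311984e-02  7.87527241e-05] [-0.55567114  1.21185377 -2.61644147] [0.11336395 0.11315189 0.00797279] 0.011988894396219307
top 45 ((0.4783369302749634, -0.05018776282668114), (0.0835651308298111, 0.00966411642730236), 79.07687377929688) [-0.07553254  0.0348082 ] 0.012779198089590604 0.0558643678166959
scene 360 ((0.5135810375213623, -0.07196113467216492), (0.1253841370344162, 0.08662746846675873), 79.0937271118164) [-0.09024859 -0.00391731] 0.005243212721922408 0.06347745942609673
```

View pics/s1.png

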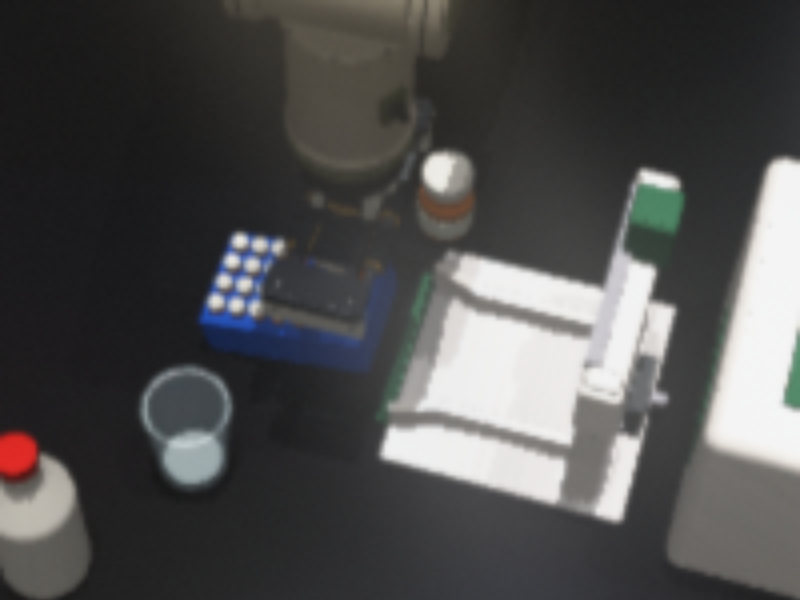

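The tray is aligned at 79.1° with its nose raised just short of the sill. Next I move it over the sill with the tail down, then lower it to lean.

Call:
{"fn": "move_arm", "kwargs": {"deltas": [0.003,0,0,0,0,0,0,0.007,-0.001,0,0,0,0,0,0.012,-0.001,0,0,0,0,0,0.017,-0.002,0,0,0,0,0,0.022,-0.002,0,0,0,0,0,0.027,-0.002,0,0,0,0,0,0.032,-0.002,0,0,0,0,0,0.037,-0.002,0,0,0,0,0,0.042,-0.002,0,0,0,0,0,0.047,-0.002,0,0,0,0,0,0.05,-0.002,0,0,0,0,0,0.05,-0.002,0.002,0,0,0,0]}}

```text
t: 8.8
tool_pos: [0.5259, 0.0234, 0.0789]
orientation: [-2.421, -2.0, -0.001]
force: [0.3, 1.5, -2.1]
opening: 0.0121
gripper_force: 30.0
```

Call:
{"fn": "move_arm", "kwargs": {"deltas": [0,0,0.002,0,0,0,0,0,0,0.003,0,0,0,0,0,0,0.004,0,0,0,0,0,0,0.005,0,0,0,0,0,0,0.005,0,0,0,0]}}

```text
t: 9.43
tool_pos: [0.5255, 0.0227, 0.0736]
orientation: [-2.422, -2.0, 0.001]
force: [0.9, 1.7, -2.1]
opening: 0.0122
gripper_force: 30.0
```

```bash
python3 - <<'E'
from h import *
s=robot.read_state();print(s["tool_pos"],todock(s["tool_pos"]),s["force"],s["wrist_torque"],s["opening"])
E
```

```text
[0.52553286 0.02266789 0.0735629 ] [0.00493324 0.00224041] [ 0.86377928  1.66092687 -2.12153532] [ 0.2255872  -0.07601921  0.0326899 ] 0.012197036360223158
```

Call:
{"fn": "move_arm", "kwargs": {"deltas": [0,0,0.0005,0,0,0,0,0,0,0.001,0,0,0,0,0,0,0.0015,0,0,0,0,0,0,0.0015,0,0,0,0]}}

```text
t: 9.93
tool_pos: [0.5257, 0.0228, 0.0733]
orientation: [-2.422, -2.0, 0.001]
force: [-4.5, 2.4, 8.7]
opening: 0.0118
gripper_force: 30.0
```

Call:
{"fn": "move_arm", "kwargs": {"deltas": [0,0,0.0005,0,0,0,0,0,0,0.001,0,0,0,0,0,0,0.001,0,0,0,0]}}

```text
t: 10.3
tool_pos: [0.5259, 0.0229, 0.0731]
orientation: [-2.422, -2.001, 0.0]
force: [-8.5, 1.9, 16.7]
opening: 0.0115
gripper_force: 30.0
```

Call:
{"fn": "move_arm", "kwargs": {"deltas": [0,0,-0.0015,0,0,0,0,0,0,-0.0022,0,0,0,0,0.003,0,-0.0026,0,0,0,0,0.006,0,-0.0031,0,0,0,0,0.009,0,-0.0036,0,0,0,0,0.012,0,-0.0041,0,0,0,0,0.014,0,-0.0044,0,0,0,0]}}

```text
t: 11.18
tool_pos: [0.5281, 0.0368, 0.0754]
orientation: [-2.421, -2.0, 0.001]
force: [0.3, -2.9, -2.6]
opening: 0.0121
gripper_force: 30.0
```

```bash
python3 - <<'E'
from h import *
s=robot.read_state();print(s["tool_pos"],todock(s["tool_pos"]),s["force"],s["wrist_torque"],s["opening"])
E
```

```text
[0.52813716 0.03675172 0.07544745] [0.01925544 0.00234628] [ 0.29331472 -2.89140758 -2.64746544] [-0.51723542  0.12246004 -0.02052201] 0.0120545323851222
```

Call:
{"fn": "move_arm", "kwargs": {"deltas": [0,0,0.0008,0,0,0,0,0.003,0,0.0002,0,0,0,0,0.006,0,-0.0004,0,0,0,0,0.009,0,-0.0011,0,0,0,0,0.012,0,-0.0019,0,0,0,0,0.013,0,-0.0022,0,0,0,0]}}

```text
t: 11.92
tool_pos: [0.5306, 0.0495, 0.0777]
orientation: [-2.421, -2.0, 0.001]
force: [-0.4, -2.2, -2.8]
opening: 0.0116
gripper_force: 30.0
```

```bash
python3 - <<'E'
from h import *
s=robot.read_state();print(s["tool_pos"],todock(s["tool_pos"]),s["force"],s["wrist_torque"],s["opening"])
E
```

```text
[0.53062429 0.04952038 0.07771516] [0.03226404 0.00231852] [-0.4057519  -2.19087304 -2.78655326] [-0.39748601  0.11249276 -0.06092516] 0.011641733866918177
```

```bash
python3 - <<'E'
from h import *
ims=[]
for n in ("top","scene","wrist"):
    im,d,P=cam(n); h=cv2.cvtColor(im,cv2.COLOR_RGB2HSV).astype(int); H,S=h[...,0],h[...,1]
    X,Y,Z=P[...,0],P[...,1],P[...,2]
    m=(X>.38)&(X<.64)&(Y>-.2)&(Y<.13)&(Z<.09)&(Z>.004)&(H>100)&(H<130)&(S>110)
    q=np.array([np.r_[todock(a),a[2]] for a in P[m]])
    print(n,len(q))
    if len(q)>20:
        r=cv2.minAreaRect(q[:,:2].astype(np.float32)); print(r, q.min(0).round(4),q.max(0).round(4))
        # side face and top fits in dock frame
        np.save("q_"+n,q)
    ims.append(im)
save(np.hstack([cv2.resize(ims[1][130:290,240:400],(400,400)),cv2.resize(ims[2],(400,400))]),"c2.png")
E
```

```text
top 228
((-0.03644082695245743, -0.0002008788287639618), (0.08404314517974854, 0.0803874135017395), 89.84353637695312) [-0.0766 -0.0421  0.0066] [0.0039 0.0419 0.0569]
scene 309
((-0.012733764946460724, -0.000360831618309021), (0.1264066845178604, 0.08889982849359512), 0.4333016574382782) [-0.0761 -0.045   0.0056] [0.0507 0.0438 0.0604]
wrist 8897
((-0.009257495403289795, 0.008574504405260086), (0.0957237109541893, 0.1320992410182953), 89.73775482177734) [-0.0753 -0.0394  0.0063] [0.0569 0.0563 0.0863]
```

View pics/c2.png

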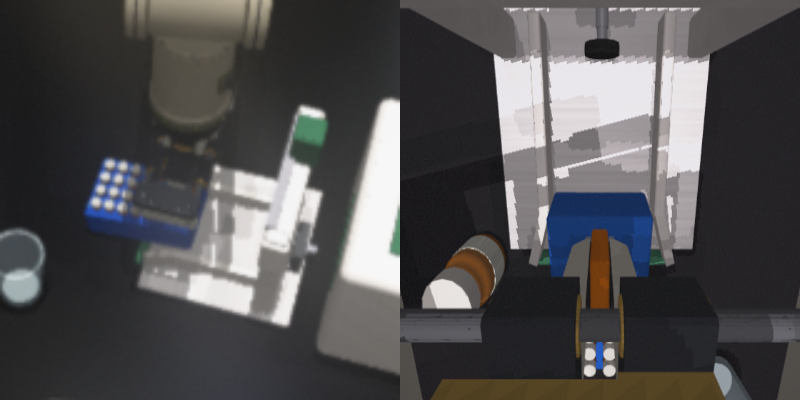

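The tray is straight and centred: in the right image it is at (600,230), with the lane clear and the stop foot at (600,48). It leans on the sill with the tail down, so I continue sliding.

Call:
{"fn": "move_arm", "kwargs": {"deltas": [0,0,0.0007,0,0,0,0,0.002,0,0.0002,0,0,0,0,0.004,0,-0.0006,0,0,0,0,0.006,0,-0.0014,0,0,0,0,0.008,0,-0.0022,0,0,0,0]}}

```text
t: 12.7
tool_pos: [0.5321, 0.0572, 0.0799]
orientation: [-2.421, -2.0, 0.001]
force: [-0.8, -0.9, -2.7]
opening: 0.0118
gripper_force: 30.0
```

```bash
python3 - <<'E'
from h import *
s=robot.read_state();print(s["tool_pos"],todock(s["tool_pos"]),s["force"],s["wrist_torque"],s["opening"])
E
```

```text
[0.53212323 0.05723089 0.07987722] [0.04011889 0.00230464] [-0.78415876 -0.86878769 -2.66803584] [-0.42147505  0.16355649  0.00788061] 0.01181622346837288
```

Call:
{"fn": "move_arm", "kwargs": {"deltas": [0,0,0.0005,0,0,0,0,0,0,0.001,0,0,0,0,0,0,0.001,0,0,0,0]}}

```text
t: 13.08
tool_pos: [0.5324, 0.0578, 0.0794]
orientation: [-2.421, -2.0, -0.001]
force: [-1.8, 4.2, 2.8]
opening: 0.0117
gripper_force: 30.0
```

Call:
{"fn": "move_arm", "kwargs": {"deltas": [0,0,0.0005,0,0,0,0,0,0,0.001,0,0,0,0,0,0,0.001,0,0,0,0]}}

```text
t: 13.45
tool_pos: [0.5327, 0.0573, 0.0784]
orientation: [-2.422, -2.001, -0.001]
force: [-0.2, 4.6, 4.6]
opening: 0.0117
gripper_force: 30.0
```

Call:
{"fn": "move_arm", "kwargs": {"deltas": [0,0,-0.001,0,0,0,0,0.002,0,-0.002,0,0,0,0,0.004,0,-0.003,0,0,0,0,0.006,0,-0.0042,0,0,0,0,0.008,0,-0.0055,0,0,0,0,0.01,0,-0.007,0,0,0,0,0.011,0,-0.008,0,0,0,0,0.011,0,-0.008,0,0,0,0]}}

```text
t: 14.45
tool_pos: [0.5343, 0.0682, 0.0861]
orientation: [-2.421, -2.0, 0.001]
force: [-1.4, 0.1, -1.8]
opening: 0.0118
gripper_force: 30.0
```

```bash
python3 - <<'E'
from h import *
s=robot.read_state();print(s["tool_pos"],todock(s["tool_pos"]),s["force"],s["wrist_torque"],s["opening"])
for n in ("top","scene"):
    im,d,P=cam(n); h=cv2.cvtColor(im,cv2.COLOR_RGB2HSV).astype(int); H,S=h[...,0],h[...,1]
    X,Y,Z=P[...,0],P[...,1],P[...,2]
    m=(X>.38)&(X<.64)&(Y>-.2)&(Y<.13)&(Z<.09)&(Z>.004)&(H>100)&(H<130)&(S>110)
    q=np.array([np.r_[todock(a),a[2]] for a in P[m]])
    r=cv2.minAreaRect(q[:,:2].astype(np.float32)); print(n,len(q),r, q.min(0).round(4),q.max(0).round(4))
E
```

```text
[0.53427944 0.06815871 0.08608102] [0.05125728 0.00225374] [-1.42717642  0.08165842 -1.7939514 ] [-0.1327502   0.18816106 -0.00993639] 0.011815703579371966
top 215 ((-0.015071175992488861, -0.00012759864330291748), (0.0838252380490303, 0.0803220346570015), 89.6772232055664) [-0.0552 -0.0419  0.0215] [0.0253 0.0419 0.066 ]
scene 299 ((0.0074873752892017365, -0.0008606761693954468), (0.12676486372947693, 0.0891173854470253), 1.3459959030151367) [-0.0552 -0.0466  0.0058] [0.0718 0.0433 0.0684]
```

More than half of the tray is over, with its centre about 17 mm past the sill and the tail still down. I'll now lower the front in an arc about the sill.

Call:
{"fn": "move_arm", "kwargs": {"deltas": [0.002,0,0.0015,0,0,0,0,0.004,0,0.0035,0,0,0,0,0.006,0,0.0055,0,0,0,0,0.008,0,0.0075,0,0,0,0,0.01,0,0.0095,0,0,0,0,0.012,0,0.0115,0,0,0,0,0.0135,0,0.0135,0,0,0,0,0.015,0,0.015,0,0,0,0,0.015,0,0.015,0,0,0,0]}}

```text
t: 15.68
tool_pos: [0.5371, 0.0828, 0.0709]
orientation: [-2.421, -2.0, 0.001]
force: [-0.2, -1.1, -1.9]
opening: 0.0118
gripper_force: 30.0
```

```bash
cat > t.py <<'E'
from h import *
s=robot.read_state();print(s["tool_pos"],todock(s["tool_pos"]),s["force"],s["wrist_torque"],s["opening"])
for n in ("top","scene"):
    im,d,P=cam(n); h=cv2.cvtColor(im,cv2.COLOR_RGB2HSV).astype(int); H,S=h[...,0],h[...,1]
    X,Y,Z=P[...,0],P[...,1],P[...,2]
    m=(X>.38)&(X<.64)&(Y>-.2)&(Y<.20)&(Z<.09)&(Z>.004)&(H>100)&(H<130)&(S>110)
    q=np.array([np.r_[todock(a),a[2]] for a in P[m]])
    r=cv2.minAreaRect(q[:,:2].astype(np.float32)); print(n,len(q),np.round(r[0],4),np.round(r[1],4),round(r[2],1), q.min(0).round(4),q.max(0).round(4))
    for a in (q[:,0].min(),q[:,0].max()-.012):
        k=(q[:,0]>=a)&(q[:,0]<a+.012); print("  x",round(a,3),"ztop",np.percentile(q[k,2],90).round(4))
E
python3 t.py
```

```text
[0.53710508 0.08278545 0.07090867] [0.06615445 0.00224493] [-0.24248365 -1.08106933 -1.8954215 ] [-0.32518647  0.15341435 -0.00630497] 0.011806372357919467
top 276 [-0.0023 -0.0004] [0.0842 0.0866] 89.7 [-0.0456 -0.0424  0.0126] [0.0412 0.0418 0.066 ]
  x -0.046 ztop 0.0537
  x 0.029 ztop 0.0518
scene 357 [ 0.0139 -0.0017] [0.086 0.137] 89.9 [-0.0546 -0.0448  0.0044] [0.0824 0.0413 0.06  ]
  x -0.055 ztop 0.0529
  x 0.07 ztop 0.0527
```

Call:
{"fn": "move_arm", "kwargs": {"deltas": [0.001,0,0.001,0,0,0,0,0.0015,0,0.002,0,0,0,0,0.002,0,0.003,0,0,0,0,0.0025,0,0.004,0,0,0,0,0.0025,0,0.004,0,0,0,0]}}

```text
t: 16.4
tool_pos: [0.5377, 0.0854, 0.0671]
orientation: [-2.421, -2.0, 0.0]
force: [-0.7, 0.7, -0.5]
opening: 0.0117
gripper_force: 30.0
```

Call:
{"fn": "move_arm", "kwargs": {"deltas": [0,0,0.0005,0,0,0,0,0,0,0.001,0,0,0,0,0,0,0.001,0,0,0,0]}}

```text
t: 16.77
tool_pos: [0.5378, 0.0854, 0.067]
orientation: [-2.421, -2.0, -0.0]
force: [-4.5, 1.9, 9.5]
opening: 0.0121
gripper_force: 30.0
```

Call:
{"fn": "move_arm", "kwargs": {"deltas": [0,0,-0.0006,0,0,0,0,0,0,-0.0012,0,0,0,0,0,0,-0.0012,0,0,0,0.1,0,0,-0.0012,0,0,0,0.25,0,0,-0.0012,0,0,0,0.4,0,0,-0.0012,0,0,0,0.4,0,0,-0.0012,0,0,0,0.4]}}

```text
t: 17.65
tool_pos: [0.5375, 0.085, 0.0671]
orientation: [-2.422, -2.0, 0.001]
force: [0.2, -0.3, -0.0]
opening: 0.0371
gripper_force: 0.0
```

Call:
{"fn": "move_arm", "kwargs": {"deltas": [0,0,-0.005,0,0,0,0.4,0,0,-0.02,0,0,0,0.4,0,0,-0.04,0,0,0,0.4,0,0,-0.06,0,0,0,0.4,-0.01,0,-0.07,0,0,0,0.4,-0.04,0,-0.07,0,0,0,0.4,-0.08,0,-0.07,0,0,0,0.4,-0.12,0,-0.07,0,0,0,0.4,-0.145,0,-0.07,0,0,0,0.4,-0.15,0,-0.07,0,0,0,0.4]}}

```text
t: 18.9
tool_pos: [0.5088, -0.064, 0.1374]
orientation: [-2.424, -1.997, 0.001]
force: [1.3, 0.2, -0.4]
opening: 0.0375
gripper_force: 0.0
```

```bash
python3 t.py; python3 - <<'E'
from h import *
print(delta(dock(-.085,0),.033,DH))
E
```

```text
[ 0.5087668  -0.06400874  0.13737622] [-0.08335002  0.00231384] [ 1.31594725  0.19197223 -0.43880565] [-0.09369259  0.07988208 -0.04698311] 0.037460062478863146
top 537 [0.0213 0.0005] [0.132  0.0825] 0.1 [-0.0447 -0.0408  0.014 ] [0.0872 0.0418 0.0885]
  x -0.045 ztop 0.0543
  x 0.075 ztop 0.0471
scene 464 [ 0.0211 -0.001 ] [0.1292 0.0863] 0.2 [-0.0433 -0.0444  0.0192] [0.0858 0.0422 0.0608]
  x -0.043 ztop 0.0576
  x 0.074 ztop 0.0484
[-0.003   0.0023  0.1043 -0.0009 -0.0002 -0.001 ]
```

Call:
{"fn": "move_arm", "kwargs": {"deltas": [-0.004,0.002,0.02,0,0,0,0.4,-0.004,0.0023,0.05,0,0,0,0.4,-0.004,0.0023,0.08,0,0,0,0.4,-0.004,0.0023,0.098,0,0,0,0.4,-0.004,0.0023,0.104,0,0,0,0.4,0.005,0.0023,0.104,0,0,0,0.4,0.013,0.0023,0.104,0,0,0,0.4,0.018,0.0023,0.104,0,0,0,0.4,0.022,0.0023,0.104,0,0,0,0.4,0.022,0.0023,0.104,0,0,0,0.4]}}

```text
t: 20.25
tool_pos: [0.5157, -0.0407, 0.0334]
orientation: [-2.421, -2.001, 0.001]
force: [-0.6, 0.1, 0.2]
opening: 0.037
gripper_force: 0.0
```

```bash
python3 t.py
```

```text
[ 0.51574817 -0.04073252  0.03336266] [-0.05917358 -0.00014015] [-0.58891232  0.07911964  0.18308711] [-0.05708183  0.10239944 -0.01959877] 0.037032508354697534
top 412 [0.0326 0.0008] [0.0818 0.1094] 89.8 [-0.0219 -0.0403  0.0183] [0.0873 0.0419 0.0888]
  x -0.022 ztop 0.0562
  x 0.075 ztop 0.0479
scene 360 [ 0.0233 -0.001 ] [0.0863 0.1251] 89.8 [-0.0394 -0.0441  0.0241] [0.0859 0.0421 0.0569]
  x -0.039 ztop 0.0537
  x 0.074 ztop 0.047
```

Next I push forward slowly. Contact should come when the tool is near x = −0.052.

Call:
{"fn": "move_arm", "kwargs": {"deltas": [0.002,0,0,0,0,0,0.4,0.004,0,0,0,0,0,0.4,0.006,0,0,0,0,0,0.4,0.008,0,0,0,0,0,0.4,0.01,0,0,0,0,0,0.4,0.012,0,0,0,0,0,0.4]}}

```text
t: 21.1
tool_pos: [0.5176, -0.0292, 0.0329]
orientation: [-2.421, -2.0, 0.002]
force: [-0.1, -2.6, -0.9]
opening: 0.0367
gripper_force: 1.1
```

```bash
python3 t.py
```

```text
[ 0.51763689 -0.02919813  0.03292701] [-0.04749014  0.00018631] [-0.05006302 -2.62849272 -0.92503369] [-0.5278112   0.19401021  0.01288108] 0.03673936179968317
top 347 [0.0435 0.0011] [0.1055 0.082 ] 0.2 [-0.0094 -0.0399  0.0046] [0.0963 0.0421 0.0713]
  x -0.009 ztop 0.0539
  x 0.084 ztop 0.0465
scene 321 [ 0.034  -0.0001] [0.0845 0.1136] 89.8 [-0.023  -0.0426  0.0378] [0.0907 0.0419 0.0571]
  x -0.023 ztop 0.0543
  x 0.079 ztop 0.0476
```

Call:
{"fn": "move_arm", "kwargs": {"deltas": [0.003,0,0,0,0,0,0.4,0.006,0,0,0,0,0,0.4,0.009,0,0,0,0,0,0.4,0.012,0,0,0,0,0,0.4,0.015,0,0,0,0,0,0.4,0.018,0,0,0,0,0,0.4,0.021,0,0,0,0,0,0.4,0.024,0,0,0,0,0,0.4,0.027,0,0,0,0,0,0.4,0.03,0,0,0,0,0,0.4,0.033,0,0,0,0,0,0.4,0.036,0,0,0,0,0,0.4]}}

```text
t: 22.7
tool_pos: [0.5247, 0.0063, 0.0331]
orientation: [-2.421, -2.0, 0.001]
force: [-0.2, -2.3, -2.2]
opening: 0.0374
gripper_force: 1.0
```

```bash
python3 t.py
```

```text
[0.52468108 0.00633967 0.0331343 ] [-1.12614678e-02 -1.07665791e-05] [-0.24851433 -2.32416893 -2.19811218] [-0.43461832  0.16948313  0.03340125] 0.03739109443369402
top 233 [0.0778 0.0013] [0.099  0.0813] 0.1 [ 0.0282 -0.0392  0.015 ] [0.1273 0.0421 0.0625]
  x 0.028 ztop 0.0506
  x 0.115 ztop 0.0472
scene 359 [ 0.0707 -0.0017] [0.0863 0.1115] 89.9 [ 0.0149 -0.0448  0.0368] [0.1265 0.0414 0.0587]
  x 0.015 ztop 0.055
  x 0.115 ztop 0.0471
```

Call:
{"fn": "move_arm", "kwargs": {"deltas": [0.001,0,0,0,0,0,0.4,0.002,0,0,0,0,0,0.4,0.003,0,0,0,0,0,0.4,0.004,0,0,0,0,0,0.4,0.005,0,0,0,0,0,0.4,0.006,0,0,0,0,0,0.4,0.007,0,0,0,0,0,0.4,0.008,0,0,0,0,0,0.4,0.009,0,0,0,0,0,0.4]}}

```text
t: 23.92
tool_pos: [0.5263, 0.0151, 0.0331]
orientation: [-2.421, -2.0, 0.001]
force: [-0.2, -1.2, -0.4]
opening: 0.0371
gripper_force: 1.0
```

```bash
python3 t.py
```

```text
[0.52631401 0.01506847 0.03310824] [-2.38136845e-03  3.63423682e-05] [-0.23574858 -1.19768203 -0.38909872] [-0.46064492  0.10747297  0.00193977] 0.03711647546656261
top 210 [0.1047 0.0194] [0.0687 0.1218] 45.4 [ 0.0377 -0.0399  0.0049] [0.1428 0.0421 0.0898]
  x 0.038 ztop 0.0495
  x 0.131 ztop 0.0476
scene 354 [ 0.0803 -0.0009] [0.0857 0.1122] 89.2 [ 0.0237 -0.0437  0.0354] [0.1359 0.0423 0.0546]
  x 0.024 ztop 0.0504
  x 0.124 ztop 0.0492
```

Call:
{"fn": "move_arm", "kwargs": {"deltas": [0.001,0,0,0,0,0,0.4,0.002,0,0,0,0,0,0.4,0.003,0,0,0,0,0,0.4]}}

```text
t: 24.4
tool_pos: [0.527, 0.018, 0.0332]
orientation: [-2.422, -2.0, 0.001]
force: [-0.6, -2.4, -1.2]
opening: 0.0379
gripper_force: 1.2
```

Call:
{"fn": "move_arm", "kwargs": {"deltas": [0.0005,0,0,0,0,0,0.4,0.001,0,0,0,0,0,0.4,0.0015,0,0,0,0,0,0.4]}}

```text
t: 24.78
tool_pos: [0.5272, 0.0194, 0.0332]
orientation: [-2.422, -2.0, 0.001]
force: [-0.7, -2.6, -1.1]
opening: 0.0369
gripper_force: 1.2
```

```bash
python3 t.py
```

```text
[0.5272025  0.01939452 0.03315631] [ 2.03464583e-03 -1.80873046e-05] [-0.66395244 -2.64817115 -1.05283597] [-0.52380935  0.18517593 -0.04654434] 0.03690251984653218
top 201 [0.0948 0.0011] [0.1026 0.0817] 0.0 [ 0.0435 -0.0398  0.0063] [0.1461 0.042  0.0532]
  x 0.043 ztop 0.047
  x 0.134 ztop 0.0463
scene 336 [ 0.0816 -0.0028] [0.1079 0.0846] 1.6 [ 0.0284 -0.0459  0.0365] [0.1365 0.0396 0.0547]
  x 0.028 ztop 0.0481
  x 0.125 ztop 0.0481
```

The tray now sits level, so its rear has dropped in behind the sill. Sliding takes about 2.5 N. I keep feeling for the stop.

Call:
{"fn": "move_arm", "kwargs": {"deltas": [0.001,0,0,0,0,0,0.4,0.002,0,0,0,0,0,0.4]}}

```text
t: 25.12
tool_pos: [0.5276, 0.0212, 0.0331]
orientation: [-2.422, -2.0, 0.001]
force: [-0.8, -5.3, -0.4]
opening: 0.0373
gripper_force: 2.5
```

Call:
{"fn": "move_arm", "kwargs": {"deltas": [0.001,0,0,0,0,0,0.4,0.002,0,0,0,0,0,0.4]}}

```text
t: 25.38
tool_pos: [0.5278, 0.0221, 0.0332]
orientation: [2.422, 2.0, -0.004]
force: [-2.1, -11.2, 0.6]
opening: 0.0374
gripper_force: 5.6
```

Call:
{"fn": "move_arm", "kwargs": {"deltas": [0.0005,0,0,0,0,0,0.4,0.0005,0,0,0,0,0,0.4]}}

```text
t: 25.62
tool_pos: [0.5278, 0.0222, 0.0332]
orientation: [2.422, 2.0, -0.004]
force: [-2.4, -10.5, 1.0]
opening: 0.0372
gripper_force: 5.5
```

```bash
python3 -c "
from h import *
s=robot.read_state();print(todock(s['tool_pos']),s['force'])"
```

```text
[ 4.93332375e-03 -9.86505478e-05] [ -2.38287434 -10.49618383   1.03219122]
```

Call:
{"fn": "move_arm", "kwargs": {"deltas": [0.0005,0,0,0,0,0,0.4,0.001,0,0,0,0,0,0.4,0.001,0,0,0,0,0,0.4]}}

```text
t: 26.0
tool_pos: [0.5279, 0.0226, 0.0332]
orientation: [2.421, 2.0, -0.005]
force: [-3.4, -12.8, 0.4]
opening: 0.0372
gripper_force: 7.0
```

Call:
{"fn": "move_arm", "kwargs": {"deltas": [0.0005,0,0,0,0,0,0.4,0.0005,0,0,0,0,0,0.4,0.0005,0,0,0,0,0,0.4,0.0005,0,0,0,0,0,0.4,0.0005,0,0,0,0,0,0.4,0.0005,0,0,0,0,0,0.4]}}

```text
t: 26.75
tool_pos: [0.5279, 0.0228, 0.0332]
orientation: [2.421, 1.999, -0.006]
force: [-3.3, -13.9, 1.2]
opening: 0.0371
gripper_force: 7.7
```

```bash
python3 t.py
```

```text
[0.52792473 0.02283317 0.03317461] [ 5.54783192e-03 -7.70473464e-05] [ -3.3423258  -13.88778518   1.16595141] [-2.58189491  0.63411664  0.10699243] 0.037088142289001355
top 166 [0.098  0.0006] [0.1029 0.0828] 0.1 [ 0.0465 -0.0407  0.0056] [0.1494 0.0421 0.0511]
  x 0.046 ztop 0.0457
  x 0.137 ztop 0.0461
scene 318 [ 0.0858 -0.0015] [0.0858 0.1032] 88.6 [ 0.0334 -0.0454  0.0356] [0.1366 0.0406 0.0534]
  x 0.033 ztop 0.0469
  x 0.125 ztop 0.047
```

It held about 14 N against about 2.5 N of sliding resistance, with the tray level. I take the hand away.

Call:
{"fn": "move_arm", "kwargs": {"deltas": [-0.001,0,0,0,0,0,0.4,-0.002,0,0,0,0,0,0.4,-0.004,0,0,0,0,0,0.4,-0.01,0,0,0,0,0,0.4,-0.025,0,0,0,0,0,0.4,-0.045,0,-0.005,0,0,0,0.4,-0.06,0,-0.03,0,0,0,0.4,-0.07,0,-0.07,0,0,0,0.4,-0.075,0,-0.11,0,0,0,0.4,-0.08,0,-0.15,0,0,0,0.4,-0.08,0,-0.16,0,0,0,0.4,-0.08,0,-0.16,0,0,0,0.4]}}

```text
t: 28.35
tool_pos: [0.5136, -0.0537, 0.1933]
orientation: [-2.422, -2.0, -0.0]
force: [-0.9, 1.1, 0.6]
opening: 0.0372
gripper_force: 0.0
```

```bash
python3 t.py; python3 - <<'E'
from h import *
im,_,_=cam("wrist"); im2,_,_=cam("scene"); save(np.hstack([cv2.resize(im2[130:290,240:400],(400,400)),cv2.resize(im,(400,400))]),"f.png")
E
```

```text
[ 0.51357456 -0.05367973  0.19326333] [-0.07229823 -0.00045402] [-0.87385548  1.06036986  0.5847244 ] [-0.08737023  0.08883789 -0.05782611] 0.03720416149154412
top 672 [0.0838 0.0008] [0.0822 0.1276] 89.9 [ 0.02   -0.0404  0.0053] [0.1477 0.0419 0.0884]
  x 0.02 ztop 0.0482
  x 0.136 ztop 0.0458
scene 438 [ 0.0744 -0.0005] [0.0864 0.1255] 89.2 [ 0.0119 -0.0439  0.0339] [0.1366 0.0436 0.0533]
  x 0.012 ztop 0.0476
  x 0.125 ztop 0.0481
```

View pics/f.png

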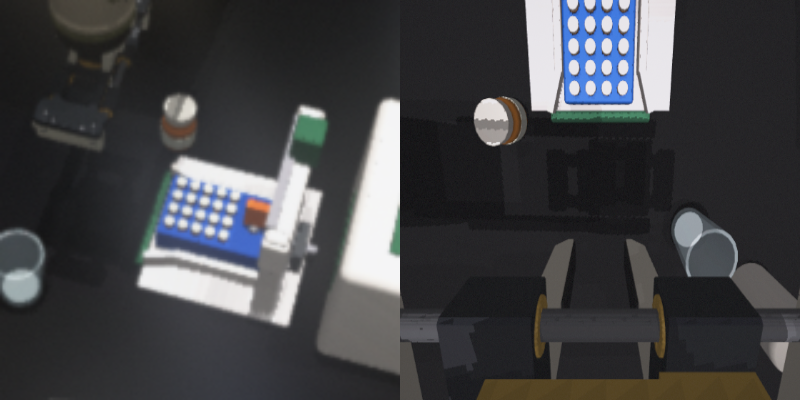

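The tray sits level behind the green sill, with its rear edge at (600,103) and the sill at (600,117) in the right image. The beaker and the jar haven't moved, and the hand is clear.

```bash
python3 -c "
from plant import robot
print(robot.close_job())"
```

```text
the job is handed in; nothing more can be done
None
```

The tray is in the dock: its rear dropped in behind the sill, its front was pressed against the end stop at about 14 N (sliding takes about 2.5 N), the hand is clear, and the job was handed in at about 28 s.

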